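# Open the hasp-locked reagent chest

### The arm

A 6-joint arm with a two-finger parallel gripper is mounted at the origin on the work surface. World frame = base frame: x ahead of the robot, y to its left, z up, the work surface at z = 0. Lengths are in m, angles in rad, forces in N, time in s.
With the tool pointing down it reaches from about 0.35 to 0.975 m from the base axis. Payload 4.9 kg.
Tool frame: the origin (TCP) lies midway between the tips of the shut fingers; the grasp point (between the pads) lies 19 mm behind it; z points along the fingers, y is the direction in which the jaws open and shut (so a half turn about z gives the same grasp; the last joint's range is limited). The gripper opens to 85 mm and grips with 20 to 120 N. Pads are 22 mm wide; open, the fingers measure 114 mm over their backs; the gripper's body (76 mm by 85 mm) begins 54 mm behind the grasp point. The pads swing forward as they close: fully open they stand 13 mm farther back than shut.
Start: joints at [1.04, 0.053, 1.613, -0, 1.476, -0.119], TCP at [0.25, 0.573, 0.231] pointing down, gripper open.
Joint ranges: [-3.01, 3.01], [-1.01, 2.22], [0.06, 2.58], [-1.02, 4.17], [0.09, 2.62], [-3.14, 3.14]. Speed limits (rad/s): [2.57, 2.57, 3.14, 3.14, 3.14, 3.14].

### API

Orientations are given as a rotation vector (axis times angle).
In Python, from station import ctrl gives the robot as it stands.
- The arm moves only by the tool apply_moves, never from a script. Its argument "rows" is a list of rows, each a list of 6 numbers: the shift along the tool's x, y, z in cm, then the turn, a rotation vector about the tool's x, y, z in units of 5 degrees (1.0 is 5 degrees). In form: [[x, y, z, rx, ry, rz], ...]. A call has 1 to 20 rows; each row is the pose to reach, as a shift and turn from the pose measured when the call began, along the tool's axes at that moment; what a row does not reach only later rows make up. A row lasts 1/10 s, in which the tool goes at most 50 mm and 8.59 degrees, less where a joint would pass 70% of its speed; a pose out of reach is approached as far as the arm can. A call with a gripper value outside its range is refused whole. "grip" is the closure, from 0 (fully open) to 1 (shut), set as the call begins (left out, the last holds). The fingers move at their own pace and stop on an object; "squeeze" is the grip in N (left out, the last holds). Time passes only in rows, so rows that repeat a pose let the fingers close. It gives the time, the measured TCP pose, the force and the opening at its end, in the units of the state.
- ctrl.get_obs(): the state, without advancing time (a new reading comes with each control period).
- ctrl.get_image(name): name is "side" or "top" or "wrist"; returns a dict with "color" (384x512x3 uint8, blue, green, red), "mtx" (3x3 intrinsics, pixels), "rvec" (rotation vector, rad) and "tvec" (3), from world to camera coordinates, as OpenCV has them. Camera axes: x right, y down, z forward; pixel columns grow to the right and rows downward; lengths in m; the calibration is good to about 2 mm. The wrist camera is an equidistant fisheye: a pixel r from the principal point sees the ray r / f radians off the axis. A picture is of the moment at which its call begins. There is no depth.
- ctrl.finish_job(): hands the job in, once; it reports no verdict.
The state is a dict: "t": time; "q": joint angles; "dq": joint speeds; "effort": joint torques, N m; "tool_pos": TCP position; "tool_rot": TCP orientation; "contact_force": force on the tool from outside, world axes, zero at the start; "wrist_torque": the same for the moment, N m; "opening": finger opening in m.
Only numpy, scipy, OpenCV 4.12 (cv2) and the standard library are available. Lean on these libraries where they do the work, as an engineer would, in place of code of your own. Each camera call takes 0.05 s, during which the arm holds its last target.

### The job

Open the steel reagent chest on the bench: turn the swivelling staple in line with the hasp's slot, flip the hasp up off it and right over so that it hangs down clear in front of the chest, and only then raise the lid by its handle until it stands open by itself against its stop. Do not lift the lid while the hasp still lies over it, and leave the glassware around the chest where it stands.

Things in the scene. Friction and masses are not known exactly. Their poses are not given: they have to be found in the camera images.
- chest: Grey painted steel chest, fixed to the bench, 170 mm deep, 300 wide, lid top 120 above the bench. Origin: centre of the underside. x points from the front (facing the robot, turned up to 0.3 rad) to the back, y to its left, z up. Seen from the robot the hasp is 70 mm left of the middle, the lid's handle on the right; the padlock is off. Only lid, staple and hasp move.
- hasp_hinge (a point): Middle of the hasp's hinge pin, 3 mm above the lid's top, 7 mm in front of the lid's front edge; fixed to the chest, axes as the chest's. The pin lies along the chest's y. The hasp is a steel strap 38 mm wide, 3.5 thick; from the pin it runs 86 mm back, 1 mm above the lid, then ends in a turned-up tab. Its slot is 12 mm wide, from 36.5 to 70.5 mm behind the pin.
- hasp_tab (a point): Middle of the free edge of the hasp's tab (30 mm wide, 19 long, turned up at 55 degrees); moves with the hasp. With the hasp flat this edge is 97 mm behind the pin, 16 above it and 19 above the lid. The space under it lets a fingertip push or hook it from behind; behind it are 80 mm of bare lid. Its x axis runs along the strap, away from the pin.
- hasp (a joint): Hasp angle, rad: 0 flat over the lid, 1.57 straight up, 4.4 hanging in front of the chest at its end stop. Weighs 90 g, swings nearly freely: short of upright it falls back onto the lid, past upright it falls over to the front and hangs. While the staple is turned across the slot it holds the hasp down.
- staple_eye (a point): Centre of the staple's flat eye, 20 mm above the lid, 52 mm behind the hasp's pin; moves with the lid. The staple swivels on a 9 mm post through the slot. The eye is an upright steel plate 24 mm long (its x), 6 thick (its y), from 7 to 30 mm above the lid, the top 8 mm only 16 long, with a padlock hole. Free all round above the strap, except for the tab.
- staple (a joint): Staple angle, rad, counter-clockwise from above: 0 in line with the slot (end stop, the hasp can pass), 1.57 across it (end stop, the hasp is held). Starts across, at 1.2 to 1.55, so it is turned clockwise to free the hasp. Needs about 0.02 N m, stays where it is left. The hasp passes only within 0.2 rad of 0.
- lid_handle (a point): Middle of the lid's handle: a round bar 11 mm thick, 100 long along the chest's y, 35 mm in front of the lid's front face, 10 mm below the lid's top (110 above the bench when shut), on two 8 mm stalks 43 mm either side. Bare bar between the stalks can be pinched or hooked from above, one finger in the 29 mm gap behind it. Moves with the lid.
- lid_hinge (a point): Middle of the lid's hinge line, at the chest's rear top edge, 2 mm below the lid's top, 214 mm behind the handle's bar; fixed to the chest, axes as the chest's. The line lies along the chest's y; its two hinges have built-in stops.
- lid (a joint): Lid angle, rad: 0 shut, 1.57 upright, 1.8 end stop, leaning back and staying open. The lid weighs about 0.55 kg: short of upright it falls shut, past about 1.65 it leans back to its stop by itself. Opening carries the handle up and back in an arc about the hinge line; with the lid upright the bar is above that line.
- media_bottle: Round glass bottle with a screw cap, 72 mm across, 150 high, loose, standing left of the chest; origin at the centre of its underside. Bystander.
- beaker: Glass beaker, 84 mm across, 105 high, loose, standing right of the chest; origin at the centre of its underside. Bystander.
- flask: Conical glass flask, with a rubber stopper, 88 mm across the foot, 142 high, loose, standing to the left in front of the bottle; origin at the centre of its underside. Bystander.

How it is judged:
By the outcome, as a careful person would: the job done as asked, in the order asked, and still so for the second after the job is handed in, with the robot touching nothing.
It also fails if it takes over 64 s, if anything falls off the work surface, if the arm or the gripper's body presses on something with over 40 N, if the wrist force passes 120 N, or if a joint passes its speed limit or range.

## Working session

There is one attempt and no reset: what is moved stays moved. The work goes in short steps, Python scripts to look and compute and a tool call to move; the robot and the scene stay as the last step left them, time stands still between calls to the robot, and variables do not carry over. Pictures are saved under pics/ and viewed, and the job is handed in when it is done.

Besides the shell and the picture viewer there is one more tool, called as name(argument=value, ...) on one line, values as JSON. apply_moves: Moves the arm, as the interface text tells. Its arguments: {"type":"object","properties":{"rows":{"type":"array","items":{"type":"array","items":{"type":"number"}}},"grip":{"type":"number"},"squeeze":{"type":"number"}},"required":["rows"]}

```bash
ls; mkdir -p pics; python3 - <<'E'
from station import ctrl
import cv2
o=ctrl.get_obs(); print(o)
for n in ("side","top","wrist"):
    r=ctrl.get_image(n); cv2.imwrite(f"pics/a_{n}.png",r["color"]); print(n,r["mtx"],r["rvec"],r["tvec"])
E
```

```text
pics
{'t': 0.0, 'q': array([ 1.03997803e+00,  5.33593772e-02,  1.61429838e+00,  1.35655129e-05,
        1.47599716e+00, -1.19008322e-01]), 'dq': array([-0.00033987, -0.00095066,  0.00028193, -0.00011946, -0.00045021,
       -0.00058527]), 'effort': array([-9.32474832e-04, -3.93717992e+01, -3.70159185e+01, -1.92567295e-04,
        7.33432593e-03,  1.28542510e-05]), 'tool_pos': array([0.2498508 , 0.57220654, 0.23005884]), 'tool_rot': array([-6.42172886e-01, -3.07457194e+00,  3.06248336e-03]), 'contact_force': array([-0.4759313 , -0.52717392,  0.13001582]), 'wrist_torque': array([ 0.0406101 , -0.02865827, -0.00859175]), 'opening': 0.08543403154147851}
side [[451.76817083   0.         261.96928651]
 [  0.         451.76817083 190.58376383]
 [  0.           0.           1.        ]] [ 2.25584134 -0.18549055  0.06265952] [-0.53819393  0.16878287  1.26148428]
top [[401.95315242   0.         258.21484902]
 [  0.         401.95315242 192.12632345]
 [  0.           0.           1.        ]] [ 2.14849525 -2.16538591  0.18428464] [0.01806525 0.57357764 1.00590546]
wrist [[297.31863964   0.         256.92729744]
 [  0.         297.31863964 192.56055362]
 [  0.           0.           1.        ]] [-2.42074634 -1.58492976 -0.22562628] [-0.62387014 -0.03535614  0.37922702]
```

View pics/a_side.png

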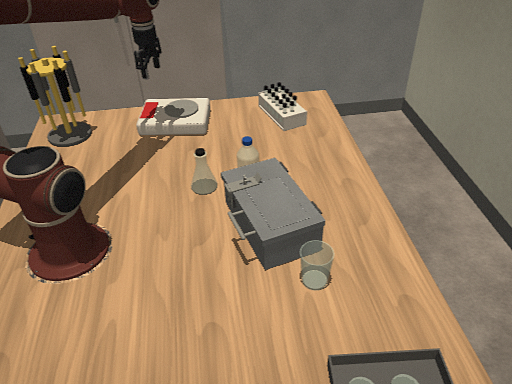

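View pics/a_top.png

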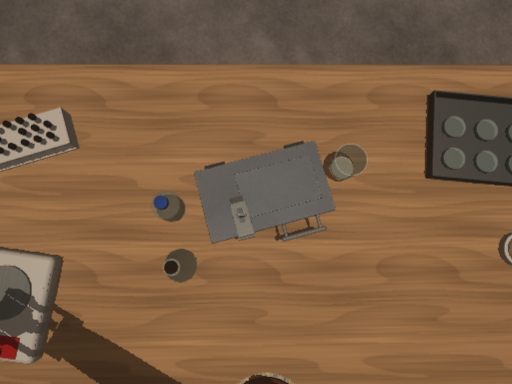

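View pics/a_wrist.png

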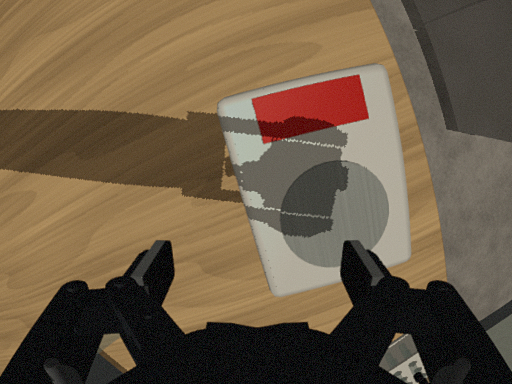

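The top view shows the chest centred near (265,190), its hasp near (240,215), handle near (301,230), bottle (165,205), flask (178,267) and beaker (345,163). I'll enlarge the chest region.

```bash
cat > h.py <<'E'
import numpy as np, cv2
from station import ctrl
from scipy.spatial.transform import Rotation as R
def cam(n):
    r=ctrl.get_image(n); return r
def plane(r,uv,z,fish=False):
    """pixels -> points on the plane z"""
    uv=np.atleast_2d(np.array(uv,float)); K=r["mtx"]
    M=cv2.Rodrigues(np.array(r["rvec"]))[0]; t=np.array(r["tvec"]).ravel()
    C=-M.T@t; out=[]
    for p in uv:
        x=(p-K[:2,2])/K[0,0]
        if fish:
            th=np.linalg.norm(x); d=np.r_[x/th*np.sin(th),np.cos(th)]
        else: d=np.r_[x,1]
        d=M.T@d; out.append(C+d*(z-C[2])/d[2])
    return np.array(out)
def proj(r,P,fish=False):
    P=np.atleast_2d(P).astype(float);K=r["mtx"]
    M=cv2.Rodrigues(np.array(r["rvec"]))[0]; t=np.array(r["tvec"]).ravel()
    X=P@M.T+t
    if fish:
        rr=np.hypot(X[:,0],X[:,1]);th=np.arctan2(rr,X[:,2]);s=K[0,0]*th/rr
        return X[:,:2]*s[:,None]+K[:2,2]
    return X[:,:2]/X[:,2:]*K[0,0]+K[:2,2]
def crop(r,x0,y0,x1,y1,s,fn):
    cv2.imwrite(fn,cv2.resize(r["color"][y0:y1,x0:x1],None,fx=s,fy=s,interpolation=cv2.INTER_CUBIC))
E
python3 - <<'E'
from h import *
crop(cam("top"),185,130,345,250,5,"pics/b_top.png")
crop(cam("side"),205,145,335,275,4.6,"pics/b_side.png")
E
```

```text
(no output)
```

View pics/b_top.png

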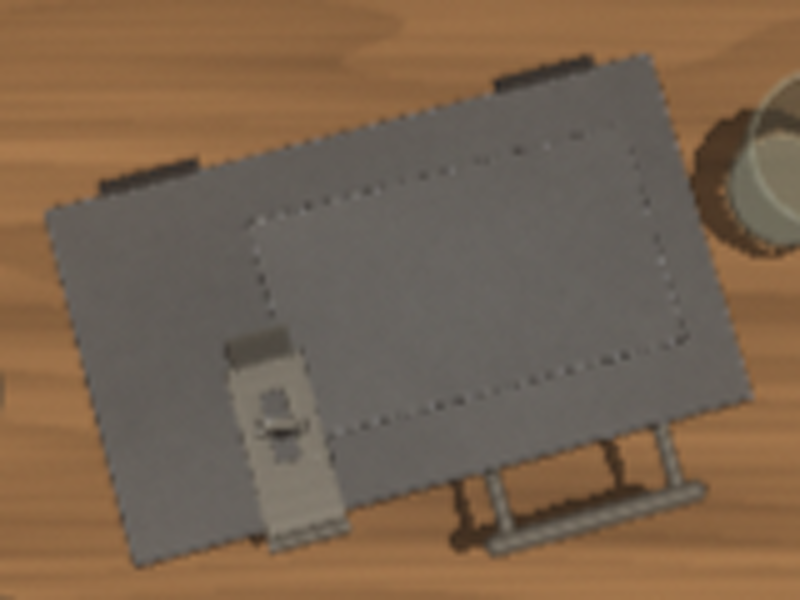

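View pics/b_side.png

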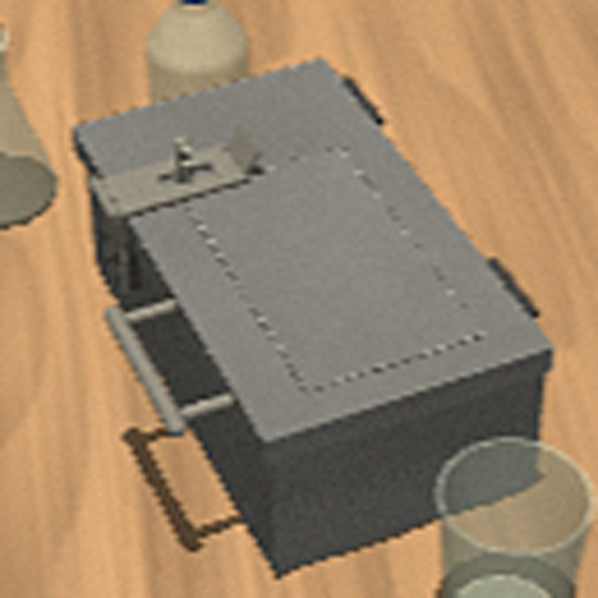

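The enlarged top view shows the lid corners at crop (48,212), (650,55), (750,398) and (137,566). The staple eye is near (280,428), the tab edge near (258,335), and the bar runs from (490,549) to (705,489).

```bash
cat >> h.py <<'E'
def chest():
    """C: centre of lid top footprint, ax (front->back), ay (left)"""
    import json
    d=json.load(open("chest.json")); yaw=d["yaw"]
    ax=np.array([np.cos(yaw),np.sin(yaw),0]); ay=np.array([-np.sin(yaw),np.cos(yaw),0])
    return np.array(d["c"]+[0.]),ax,ay,yaw
def W(x,y,z):
    C,ax,ay,_=chest(); return C+ax*x+ay*y+np.array([0,0,z])
E
python3 - <<'E'
from h import *
import json
r=cam("top")
f=lambda p:np.array(p)/5+np.array([185,130])-0.4
P=plane(r,f([(48,212),(650,55),(750,398),(137,566)]),.12)
BL,BR,FR,FL=P
print(P.round(4)); n=np.linalg.norm
print("w",n(BL-BR),n(FL-FR),"d",n(BL-FL),n(BR-FR))
yw=[np.arctan2(*(v[[1,0]])) for v in (BL-FL,BR-FR)]+[np.arctan2(v[1],v[0])-np.pi/2 for v in (BL-BR,FL-FR)]
print("yaw",yw)
c=P.mean(0)[:2]; yaw=float(np.mean(yw)); 
json.dump(dict(c=c.tolist(),yaw=yaw),open("chest.json","w"))
print(c,yaw)
C,ax,ay,_=chest()
for nm,px,z in (("eye",(280,428),.145),("tab",(258,335),.139),("barL",(490,549),.11),("barR",(705,489),.11),("pinL",(272,545),.123),("pinR",(350,525),.123)):
    Q=plane(r,f(px),z)[0]; print(nm,Q.round(4),"chest", ((Q-C)@ax).round(4),((Q-C)@ay).round(4))
# predict side
s=cam("side")
g=lambda p:(np.array(p)/4.6+np.array([205,145])-0.4)
for p,q in (((-.085,-.15,.12),(275,440)),((.085,-.15,.12),(550,350)),((-.085,.15,.12),(78,130)),((.085,.15,.12),(322,58))):
    print(proj(s,W(*p))[0].round(1), g(q).round(1))
E
```

```text
[[ 0.6123  0.1699  0.12  ]
 [ 0.6897 -0.1247  0.12  ]
 [ 0.5196 -0.1678  0.12  ]
 [ 0.442   0.1258  0.12  ]]
w 0.3045613321951107 0.30367989277593505 d 0.17591284035983643 0.17551167618487018
yaw [np.float64(0.25361044561824203), np.float64(0.2485792705876673), np.float64(0.2568590168221232), np.float64(0.25819678096233756)]
[0.5659131  0.00080275] 0.25431137849759256
eye [0.5046 0.0577 0.145 ] chest -0.0451 0.0705
tab [0.5491 0.068  0.139 ] chest 0.0006 0.0693
barL [ 0.4488 -0.0421  0.11  ] chest -0.1241 -0.012
barR [ 0.4767 -0.1465  0.11  ] chest -0.1235 -0.1201
pinL [0.4512 0.062  0.123 ] chest -0.0956 0.0881
pinR [0.4603 0.0252 0.123 ] chest -0.0961 0.0501
[262.1 240. ] [264.4 240.3]
[322.5 220.2] [324.2 220.7]
[221.4 172.9] [221.6 172.9]
[274.  158.7] [274.6 157.2]
```

```bash
cat >> h.py <<'E'
def down(ang):
    """tool z down, tool y at heading ang in the world"""
    y=np.array([np.cos(ang),np.sin(ang),0]); z=np.array([0,0,-1.]); x=np.cross(y,z)
    return R.from_matrix(np.c_[x,y,z])
def row(P,rot=None):
    o=ctrl.get_obs(); R0=R.from_rotvec(o["tool_rot"]); 
    d=R0.inv().apply(np.array(P)-o["tool_pos"])*100
    rr=np.zeros(3) if rot is None else np.degrees((R0.inv()*rot).as_rotvec())/5
    return np.r_[d,rr].round(2)
E
python3 - <<'E'
from h import *
yaw=chest()[3]
E=W(-.043,.07,.25); print(E)
print(row(E,down(yaw+1.45-np.pi/2)))
r=cam("top")
print(plane(r,[(165,205),(178,267)],.14))
E
```

```text
[0.50668559 0.05773342 0.25      ]
[-44.12 -36.92  -1.88  -0.     0.    11.75]
[[0.5302062  0.23408023 0.14      ]
 [0.38742793 0.20111039 0.14      ]]
```

apply_moves(rows=[[-44.1, -36.9, -1.9, 0, 0, 11.75], [-44.1, -36.9, -1.9, 0, 0, 11.75], [-44.1, -36.9, -1.9, 0, 0, 11.75], [-44.1, -36.9, -1.9, 0, 0, 11.75], [-44.1, -36.9, -1.9, 0, 0, 11.75], [-44.1, -36.9, -1.9, 0, 0, 11.75], [-44.1, -36.9, -1.9, 0, 0, 11.75], [-44.1, -36.9, -1.9, 0, 0, 11.75], [-44.1, -36.9, -1.9, 0, 0, 11.75], [-44.1, -36.9, -1.9, 0, 0, 11.75], [-44.1, -36.9, -1.9, 0, 0, 11.75], [-44.1, -36.9, -1.9, 0, 0, 11.75], [-44.1, -36.9, -1.9, 0, 0, 11.75], [-44.1, -36.9, -1.9, 0, 0, 11.75], [-44.1, -36.9, -1.9, 0, 0, 11.75], [-44.1, -36.9, -1.9, 0, 0, 11.75], [-44.1, -36.9, -1.9, 0, 0, 11.75], [-44.1, -36.9, -1.9, 0, 0, 11.75]], grip=0.6)

```text
t: 2.2
tool_pos: [0.5063, 0.0587, 0.2503]
tool_rot: [2.066, 2.366, -0.0]
contact_force: [0.1, -0.3, 0.1]
opening: 0.0342
```

```bash
python3 - <<'E'
from h import *
r=cam("wrist"); cv2.imwrite("pics/c_wrist.png",r["color"])
o=ctrl.get_obs(); print(o["tool_pos"],o["tool_rot"],o["opening"],o["q"])
for n,P in dict(eye=(-.043,.07,.14),pin=(-.095,.07,.123),tabe=(.002,.07,.139),FL=(-.088,.153,.12),BL=(.088,.153,.12),FR=(-.088,-.153,.12)).items():
    print(n,proj(r,W(*P),True).round(1))
E
```

```text
[0.5063747  0.05856997 0.25026141] [ 2.06687857e+00  2.36575329e+00 -3.47733890e-04] 0.03464000214070242 [-3.07855572e-02 -2.38488202e-01  1.85350854e+00 -2.55047194e-04
  1.52661082e+00 -1.65422522e-01]
eye [[258.5 191.3]]
pin [[204.4 192.6]]
tabe [[308.5 185.3]]
FL [[198.9 104.5]]
BL [[383.9  87.3]]
FR [[244. 355.]]
```

View pics/c_wrist.png

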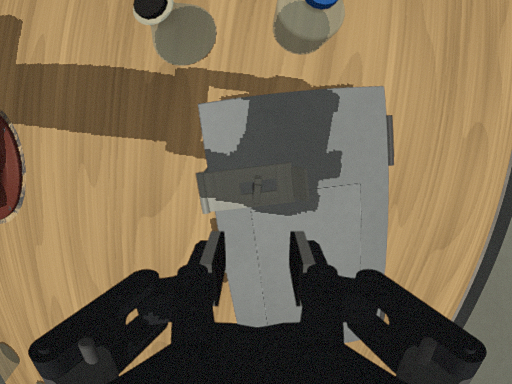

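```bash
python3 - <<'E'
from h import *
r=cam("wrist"); crop(r,190,150,330,230,5.5,"pics/d.png")
o=ctrl.get_obs(); T=o["tool_pos"]
print(proj(r,[T,T-[0,0,.1]],True))
M=cv2.Rodrigues(r["rvec"])[0]; print(-M.T@r["tvec"].ravel(), M[2])
E
```

```text
[[259.08831997 247.12943254]
 [258.32615729 193.72644765]]
[0.49562817 0.12991234 0.39288381] [ 0.03754696 -0.27941926 -0.95943478]
```

View pics/d.png

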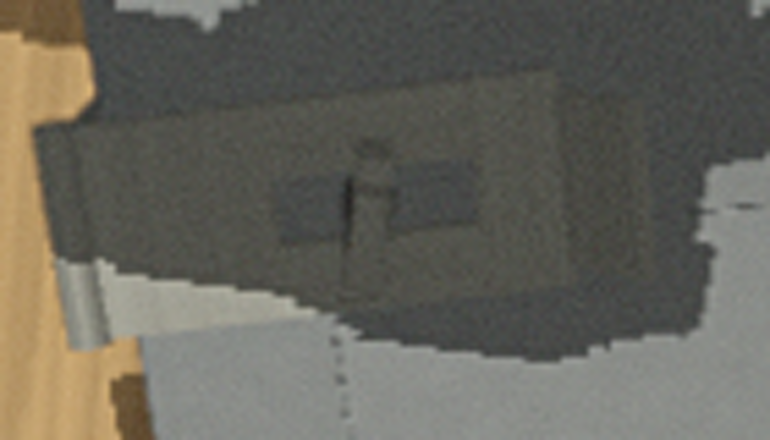

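```bash
python3 - <<'E'
from h import *
yaw=chest()[3]
print(row(W(-.044,.07,.160),down(yaw+1.45-np.pi/2)), row(W(-.044,.07,.133),down(yaw+1.45-np.pi/2)))
E
```

```text
[-0.08 -0.08  9.03 -0.    0.    0.01] [-8.000e-02 -8.000e-02  1.173e+01 -0.000e+00  0.000e+00  1.000e-02]
```

apply_moves(rows=[[-0.1, -0.1, 2, 0, 0, 0], [-0.1, -0.1, 4, 0, 0, 0], [-0.1, -0.1, 6, 0, 0, 0], [-0.1, -0.1, 8, 0, 0, 0], [-0.1, -0.1, 9, 0, 0, 0], [-0.1, -0.1, 9.6, 0, 0, 0], [-0.1, -0.1, 10.2, 0, 0, 0], [-0.1, -0.1, 10.8, 0, 0, 0], [-0.1, -0.1, 11.3, 0, 0, 0], [-0.1, -0.1, 11.7, 0, 0, 0], [-0.1, -0.1, 11.7, 0, 0, 0]], grip=0.74)

```text
t: 3.4
tool_pos: [0.5053, 0.0573, 0.1327]
tool_rot: [-2.067, -2.365, 0.001]
contact_force: [-0.2, -0.2, -0.0]
opening: 0.0221
```

```bash
python3 - <<'E'
from h import *
crop(cam("wrist"),170,130,350,310,4,"pics/e.png")
crop(cam("side"),205,125,315,225,6,"pics/e2.png")
E
```

```text
(no output)
```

View pics/e.png

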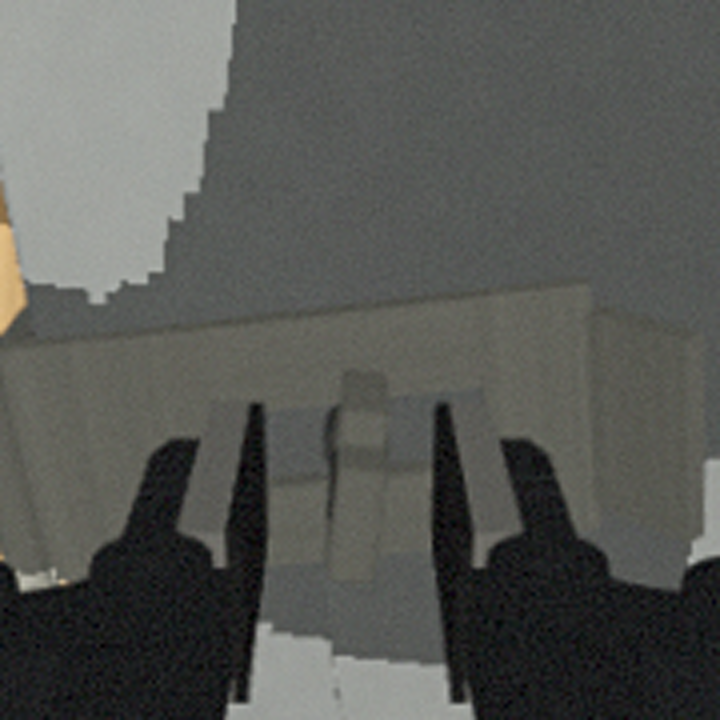

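View pics/e2.png

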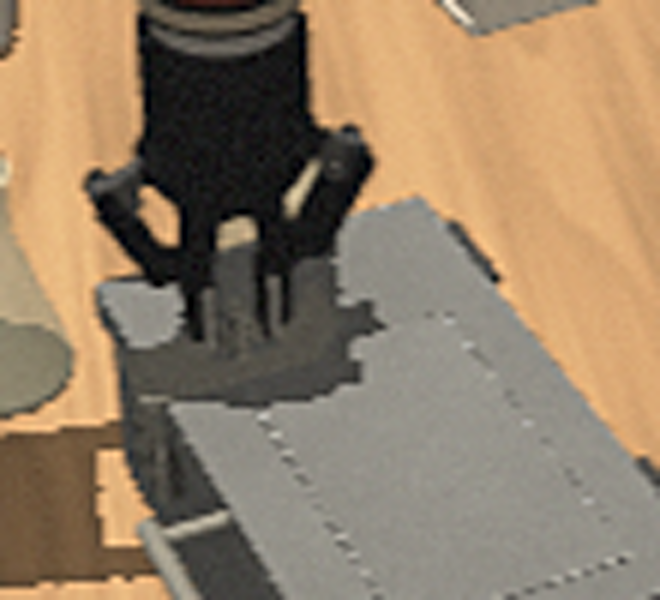

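The wrist view shows the eye (crop x≈358) centred between the finger pads (265 to 435), well clear of both. I'll close gently and turn.

apply_moves(rows=[[0, 0, 0, 0, 0, 0], [0, 0, 0, 0, 0, 0], [0, 0, 0, 0, 0, 0], [0, 0, 0, 0, 0, 0], [0, 0, 0, 0, 0, 0]], grip=1.0, squeeze=25)

```text
t: 4.0
tool_pos: [0.5061, 0.0573, 0.1339]
tool_rot: [2.067, 2.365, 0.001]
contact_force: [1.1, 0.4, 1.0]
opening: 0.0051
```

apply_moves(rows=[[0, 0, 0, 0, 0, 1], [0, 0, 0, 0, 0, 2], [0, 0, 0, 0, 0, 3], [0, 0, 0, 0, 0, 4], [0, 0, 0, 0, 0, 5], [0, 0, 0, 0, 0, 6], [0, 0, 0, 0, 0, 7], [0, 0, 0, 0, 0, 8]])

```text
t: 4.8
tool_pos: [0.5061, 0.0573, 0.1339]
tool_rot: [2.754, 1.511, 0.002]
contact_force: [1.5, 1.1, 0.9]
opening: 0.0054
```

```bash
python3 - <<'E'
from h import *
o=ctrl.get_obs(); yaw=chest()[3]
print(row(o["tool_pos"],down(yaw-np.pi/2)), o["wrist_torque"],o["q"])
E
```

```text
[ 0.    0.    0.    0.01 -0.01  8.59] [ 0.05466434 -0.08942134  0.05695153] [-3.33418658e-02 -1.47151633e-01  1.97290723e+00 -4.31533848e-05
  1.31457570e+00  5.33922516e-01]
```

apply_moves(rows=[[0, 0, 0, 0, 0, 1], [0, 0, 0, 0, 0, 2], [0, 0, 0, 0, 0, 3], [0, 0, 0, 0, 0, 4], [0, 0, 0, 0, 0, 5], [0, 0, 0, 0, 0, 6], [0, 0, 0, 0, 0, 7], [0, 0, 0, 0, 0, 8], [0, 0, 0, 0, 0, 8.6], [0, 0, 0, 0, 0, 8.6], [0, 0, 0, 0, 0, 8.6]])

```text
t: 5.9
tool_pos: [0.5061, 0.0573, 0.1339]
tool_rot: [3.116, 0.398, 0.002]
contact_force: [1.0, 0.9, 0.7]
opening: 0.0054
```

```bash
python3 - <<'E'
from h import *
o=ctrl.get_obs(); yaw=chest()[3]
print(row(o["tool_pos"],down(yaw-np.pi/2)), o["wrist_torque"],o["opening"])
crop(cam("wrist"),170,130,350,310,4,"pics/f.png")
E
```

```text
[ 0.    0.    0.    0.   -0.01 -0.  ] [ 0.13067822 -0.10673104  0.08711779] 0.00542446729868742
```

View pics/f.png

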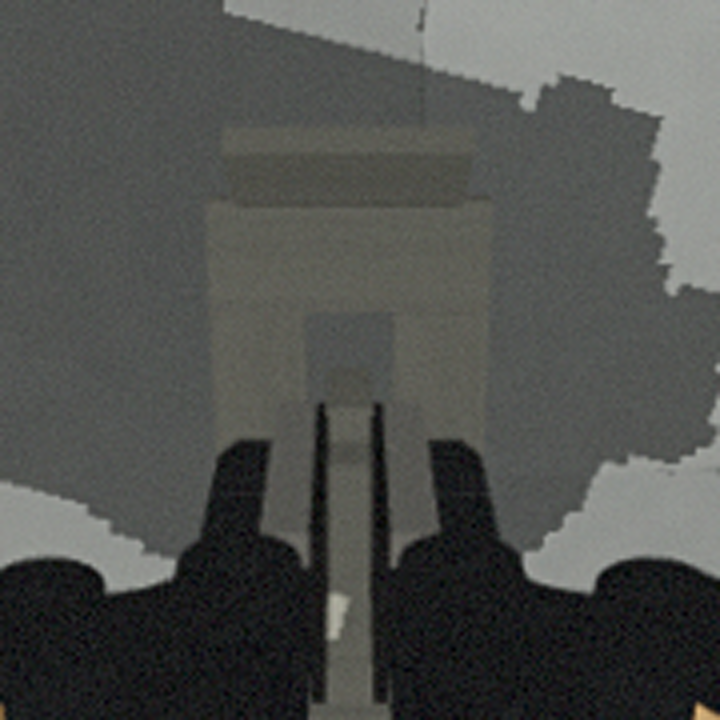

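The staple's eye now lies in line with the slot in the wrist view, with eye and slot both centred at crop x≈350. I'll release, rise, shut the fingers and move behind the tab.

apply_moves(rows=[[0, 0, 0, 0, 0, 0], [0, 0, 0, 0, 0, 0], [0, 0, 0, 0, 0, 0], [0, 0, 0, 0, 0, 0], [0, 0, -1, 0, 0, 0], [0, 0, -3, 0, 0, 0], [0, 0, -5, 0, 0, 0], [0, 0, -5, 0, 0, 0]], grip=0.75)

```text
t: 6.75
tool_pos: [0.5083, 0.0573, 0.1881]
tool_rot: [3.115, 0.398, 0.013]
contact_force: [0.3, -0.2, 0.5]
opening: 0.0214
```

```bash
python3 - <<'E'
from h import *
yaw=chest()[3]
print(row(W(.026,.07,.126),down(yaw-np.pi/2)))
crop(cam("wrist"),150,110,370,310,3.6,"pics/g.png")
E
```

```text
[ 6.71 -0.1   6.26  0.03 -0.09 -0.  ]
```

View pics/g.png

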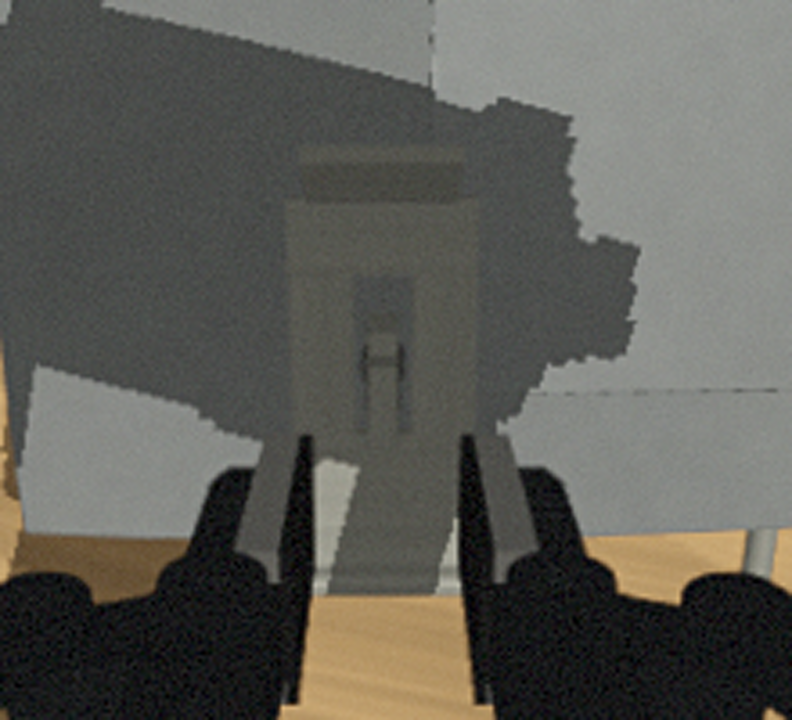

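The staple is in line with the slot and stayed put.

apply_moves(rows=[[2, 0, 0, 0, 0, 0], [4, -0.1, 0, 0, 0, 0], [6, -0.1, 0, 0, -0.1, 0], [6.7, -0.1, 0, 0, -0.1, 0], [6.7, -0.1, 1.5, 0, -0.1, 0], [6.7, -0.1, 3, 0, -0.1, 0], [6.7, -0.1, 4.5, 0, -0.1, 0], [6.7, -0.1, 5.5, 0, -0.1, 0], [6.7, -0.1, 6.2, 0, -0.1, 0], [6.7, -0.1, 6.2, 0, -0.1, 0]], grip=1.0)

```text
t: 7.8
tool_pos: [0.5711, 0.075, 0.1228]
tool_rot: [3.115, 0.398, -0.009]
contact_force: [-0.2, -0.2, -0.4]
opening: -0.0002
```

```bash
python3 - <<'E'
from h import *
yaw=chest()[3]
print(row(W(.026,.07,.126),down(yaw-np.pi/2)))
crop(cam("wrist"),150,150,370,350,3.6,"pics/h.png")
crop(cam("side"),205,125,315,225,6,"pics/h2.png")
E
```

```text
[ 0.23  0.05 -0.32  0.01  0.07 -0.  ]
```

View pics/h.png

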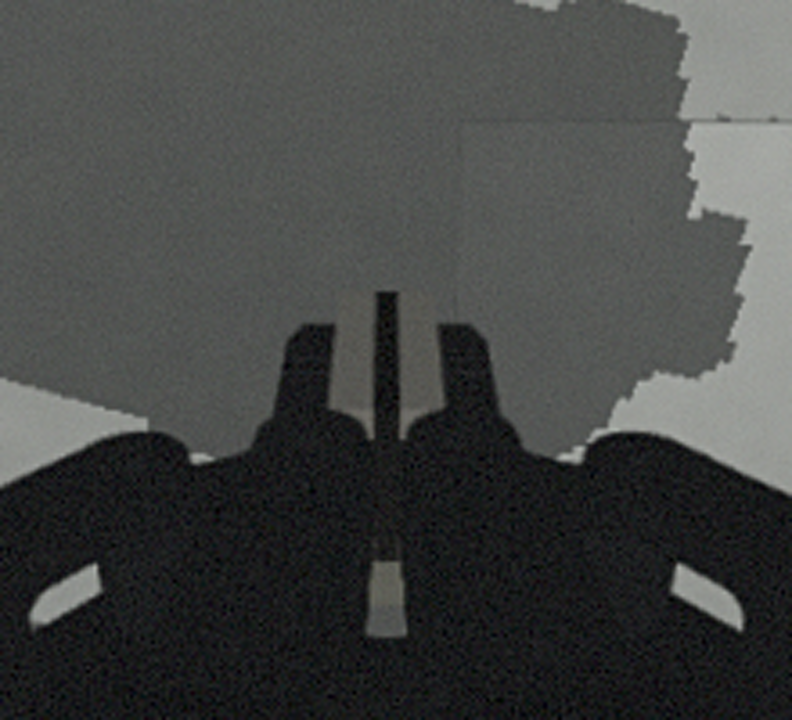

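View pics/h2.png

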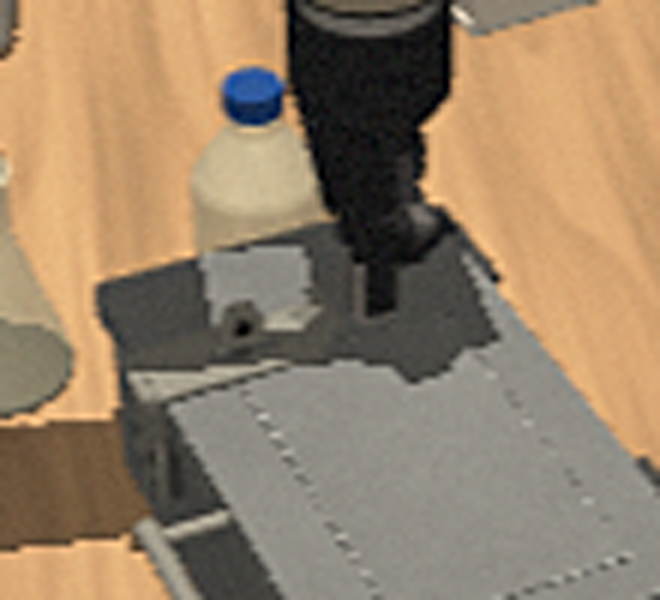

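The side view shows the shut fingers behind the tab. I'll push it up along an arc, in small rows, and stop partway to check.

apply_moves(rows=[[-0.5, 0, -0.2, 0, 0, 0], [-0.9, 0, -0.2, 0, 0, 0], [-1.1, 0, -0.3, 0, 0, 0], [-1.2, 0, -0.7, 0, 0, 0], [-1.3, 0, -1.1, 0, 0, 0], [-1.4, 0, -1.5, 0, 0, 0], [-1.5, 0, -1.9, 0, 0, 0], [-1.7, 0, -2.4, 0, 0, 0], [-1.95, 0, -2.9, 0, 0, 0], [-2.2, 0, -3.3, 0, 0, 0], [-2.6, 0, -3.6, 0, 0, 0], [-3.0, 0, -3.8, 0, 0, 0], [-3.0, 0, -3.8, 0, 0, 0]])

```text
t: 9.2
tool_pos: [0.5473, 0.0685, 0.1673]
tool_rot: [3.115, 0.398, 0.015]
contact_force: [9.6, 4.1, 6.1]
opening: -0.0003
```

```bash
python3 - <<'E'
from h import *
print(row(W(.026,.07,.126))) 
crop(cam("side"),205,105,315,225,5,"pics/i2.png")
E
```

```text
[2.66 0.   4.15 0.   0.   0.  ]
```

View pics/i2.png

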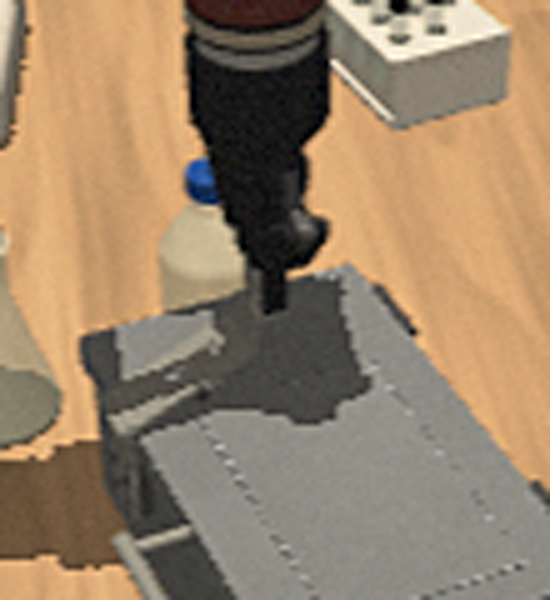

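```bash
python3 - <<'E'
from h import *
o=ctrl.get_obs(); print(o["contact_force"],o["tool_pos"])
crop(cam("wrist"),150,170,370,370,3.6,"pics/j.png")
crop(cam("top"),205,150,285,260,7,"pics/j2.png")
E
```

```text
[9.25758431 3.63439011 5.60659448] [0.54739467 0.0684398  0.16708364]
```

View pics/j.png

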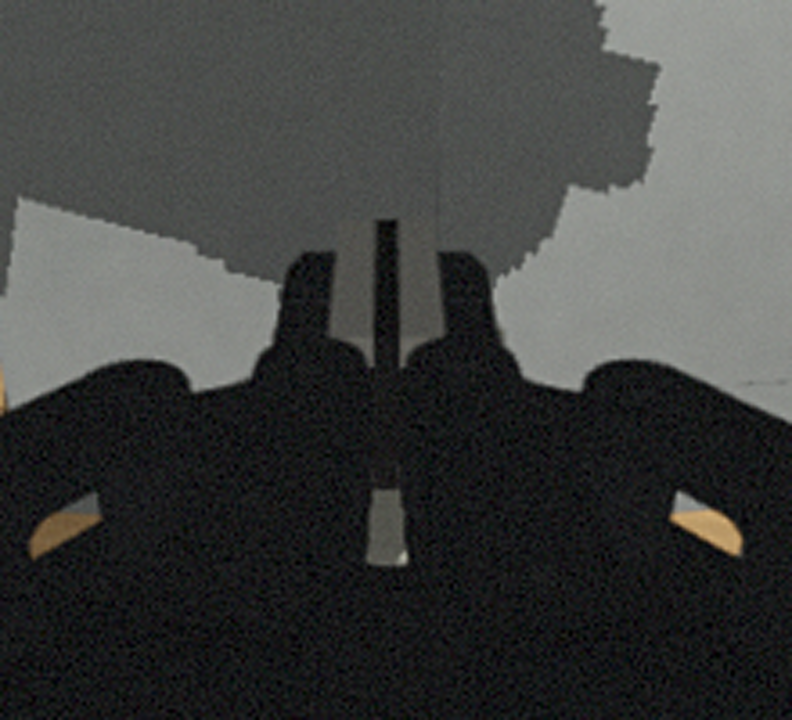

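View pics/j2.png

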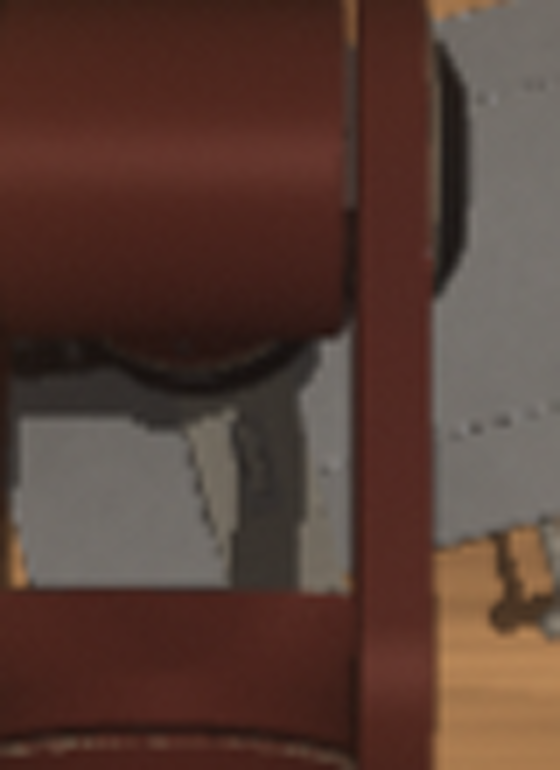

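Contact is (+10, +6) N on the tool: the fingertip slid down the tab edge and jammed by friction, with the hasp at about 22°. I'll back off, let the hasp drop, and repeat it on a no-slip arc.

apply_moves(rows=[[0.5, 0, 0, 0, 0, 0], [1.5, 0, 0, 0, 0, 0], [2.6, 0, 0, 0, 0, 0], [2.6, 0, 1.5, 0, 0, 0], [2.6, 0, 3, 0, 0, 0], [2.6, 0, 4, 0, 0, 0], [2.6, 0, 4.1, 0, 0, 0], [2.6, 0, 4.1, 0, 0, 0], [2.6, 0, 4.1, 0, 0, 0]])

```text
t: 10.25
tool_pos: [0.5733, 0.0749, 0.1267]
tool_rot: [3.115, 0.398, 0.016]
contact_force: [0.4, -0.8, 0.0]
opening: 0.0002
```

```bash
python3 - <<'E'
from h import *
o=ctrl.get_obs(); C,ax,ay,yaw=chest()
d=o["tool_pos"]-W(-.095,.07,.123); print((d@ax*1e3).round(1),(d@ay*1e3).round(1),(d[2]*1e3).round(1),o["contact_force"].round(1))
print(row(o["tool_pos"],down(yaw-np.pi/2)))
P=[(113,1),(109,1),(107.5,5),(106,10),(103.7,17.6),(100.5,25.5),(96.6,33.1),(93,39),(89,44.6),(81.2,53.8),(73,62),(64.8,70.1),(55,76.5),(44.8,81.7),(34,85.5),(22.5,87.6),(7.1,88.3),(-8,86.3),(-15,86)]
for x,z in P: print(row(W(-.095+x/1e3,.07,.123+z/1e3))[:3].round(1).tolist())
crop(cam("side"),205,125,315,225,6,"pics/k2.png")
E
```

```text
120.8 -0.1 3.7 [ 0.4 -0.8  0. ]
[ 0.    0.    0.    0.03 -0.12 -0.  ]
[-0.8, -0.0, 0.3]
[-1.2, -0.0, 0.3]
[-1.3, -0.0, -0.2]
[-1.5, -0.0, -0.6]
[-1.7, -0.0, -1.4]
[-2.0, -0.0, -2.2]
[-2.4, 0.0, -3.0]
[-2.7, 0.0, -3.6]
[-3.1, 0.0, -4.1]
[-3.9, 0.0, -5.0]
[-4.7, 0.0, -5.9]
[-5.5, 0.0, -6.7]
[-6.5, 0.0, -7.4]
[-7.5, 0.0, -7.9]
[-8.6, 0.0, -8.3]
[-9.7, 0.0, -8.5]
[-11.3, 0.0, -8.6]
[-12.8, 0.0, -8.4]
[-13.5, 0.0, -8.4]
```

View pics/k2.png

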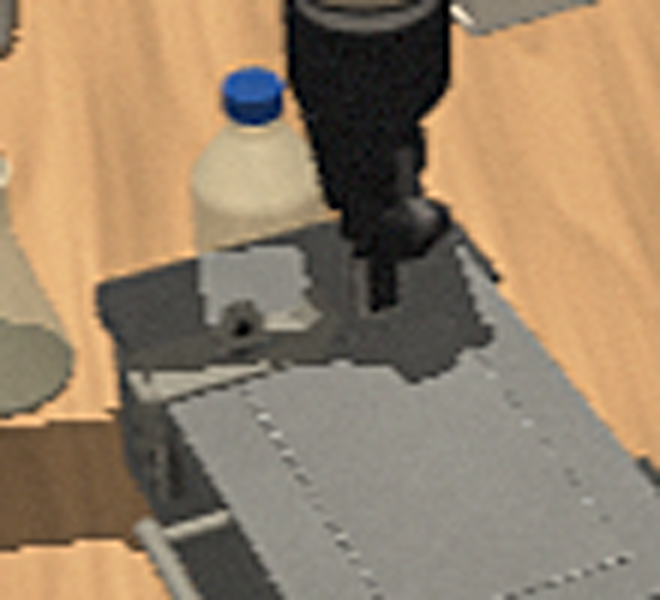

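The hasp fell back flat, and the staple is still in line: its hole is visible from the side at (243,325).

apply_moves(rows=[[-0.8, 0, 0.2, 0, 0, 0], [-1.2, 0, 0.2, 0, 0, 0], [-1.25, 0, 0.2, 0, 0, 0], [-1.35, 0, -0.2, 0, 0, 0], [-1.5, 0, -0.6, 0, 0, 0], [-1.7, 0, -1.4, 0, 0, 0], [-2.0, 0, -2.2, 0, 0, 0], [-2.4, 0, -3.0, 0, 0, 0], [-2.7, 0, -3.6, 0, 0, 0], [-3.1, 0, -4.1, 0, 0, 0], [-3.9, 0, -5.0, 0, 0, 0], [-4.7, 0, -5.9, 0, 0, 0], [-5.5, 0, -6.7, 0, 0, 0], [-6.5, 0, -7.4, 0, 0, 0], [-6.5, 0, -7.4, 0, 0, 0]])

```text
t: 11.8
tool_pos: [0.509, 0.0583, 0.2013]
tool_rot: [3.114, 0.397, 0.018]
contact_force: [2.8, 1.3, 5.3]
opening: -0.0001
```

```bash
python3 - <<'E'
from h import *
o=ctrl.get_obs(); C,ax,ay,yaw=chest()
d=o["tool_pos"]-W(-.095,.07,.123); print((d@ax*1e3).round(1),(d@ay*1e3).round(1),(d[2]*1e3).round(1),o["contact_force"].round(1))
P=[(55,76.5),(44.8,81.7),(34,85.5),(22.5,87.6),(7.1,88.3),(-8,86.3),(-15,86)]
for x,z in P: print(row(W(-.095+x/1e3,.07,.123+z/1e3))[:3].round(1).tolist())
crop(cam("side"),195,85,315,225,5,"pics/l2.png")
E
```

```text
54.4 -0.0 78.3 [2.8 1.3 5.3]
[0.1, -0.0, 0.2]
[-1.0, 0.0, -0.4]
[-2.0, 0.0, -0.7]
[-3.2, 0.0, -1.0]
[-4.7, 0.0, -1.0]
[-6.2, 0.0, -0.9]
[-6.9, 0.0, -0.8]
```

View pics/l2.png

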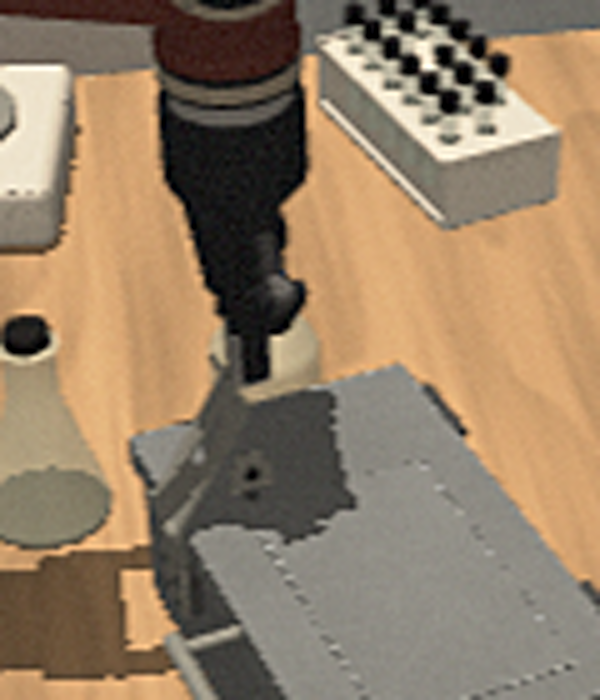

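The side view shows the hasp lifted clear of the staple, strap running from (165,515) to (240,390), with the finger behind it. I'll push it on over.

apply_moves(rows=[[-0.6, 0, -0.3, 0, 0, 0], [-1.2, 0, -0.6, 0, 0, 0], [-2.0, 0, -0.8, 0, 0, 0], [-3.0, 0, -1.1, 0, 0, 0], [-4.0, 0, -1.2, 0, 0, 0], [-5.0, 0, -1.2, 0, 0, 0], [-6.2, 0, -1.0, 0, 0, 0], [-6.9, 0, -0.9, 0, 0, 0], [-6.9, 0, -0.9, 0, 0, 0], [-6.9, 0, -0.9, 0, 0, 0]])

```text
t: 12.85
tool_pos: [0.4414, 0.0412, 0.2075]
tool_rot: [3.115, 0.397, 0.014]
contact_force: [-0.5, -0.6, 0.1]
opening: 0.0001
```

```bash
python3 - <<'E'
from h import *
print(ctrl.get_obs()["contact_force"].round(1))
crop(cam("side"),195,85,315,225,5,"pics/m2.png")
E
```

```text
[-0.5 -0.6  0.1]
```

View pics/m2.png

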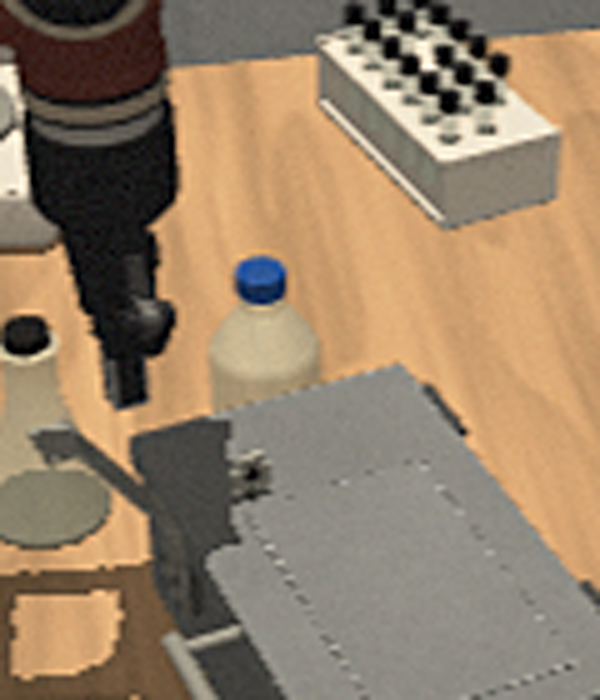

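The hasp is past upright and falling to the front. Next I'll move above the handle.

```bash
python3 - <<'E'
from h import *
yaw=chest()[3]
print(W(-.123,-.066,.2),row(W(-.123,-.066,.20),down(yaw)),ctrl.get_obs()["q"])
E
```

```text
[ 0.46347339 -0.0940187   0.2       ] [ -1.29  13.64   0.79   0.1   -0.06 -18.01] [-7.53424093e-02 -3.99111129e-01  2.04920550e+00  6.60221137e-04
  1.48208508e+00  1.24176869e+00]
```

apply_moves(rows=[[0, 2, 0, 0, 0, -1.5], [-0.4, 4, 0, 0, 0, -3], [-0.8, 7, 0, 0, 0, -4.5], [-1.3, 10, 0, 0, 0, -6], [-1.3, 13.6, 0, 0, 0, -7.5], [-1.3, 13.6, 0, 0, 0, -9], [-1.3, 13.6, 0.2, 0, 0, -10.5], [-1.3, 13.6, 0.4, 0, 0, -12], [-1.3, 13.6, 0.6, 0, 0, -13.5], [-1.3, 13.6, 0.8, 0, 0, -15], [-1.3, 13.6, 0.8, 0, 0, -16.5], [-1.3, 13.6, 0.8, 0.1, -0.1, -18], [-1.3, 13.6, 0.8, 0.1, -0.1, -18], [-1.3, 13.6, 0.8, 0.1, -0.1, -18]], grip=0.68)

```text
t: 14.3
tool_pos: [0.4631, -0.0934, 0.1991]
tool_rot: [-1.925, -2.482, 0.005]
contact_force: [-0.5, -0.0, 0.2]
opening: 0.0277
```

```bash
python3 - <<'E'
from h import *
yaw=chest()[3]
print(row(W(-.123,-.066,.096),down(yaw)),ctrl.get_obs()["opening"])
r=cam("wrist"); crop(r,56,60,456,360,2,"pics/n.png")
for n,P in dict(bar=(-.123,-.066,.11),L=(-.123,-.016,.11),R=(-.123,-.116,.11)).items():
    print(n,proj(r,W(*P),True).round(1),((proj(r,W(*P),True)-[56,60])*2).round())
crop(cam("side"),195,125,335,265,4.5,"pics/n2.png")
E
```

```text
[-0.05  0.06 10.31 -0.04  0.02 -0.04] 0.027746761845060093
bar [[258.9 198.1]] [[406. 276.]]
L [[258.8 136.8]] [[406. 154.]]
R [[259.  252.5]] [[406. 385.]]
```

View pics/n.png

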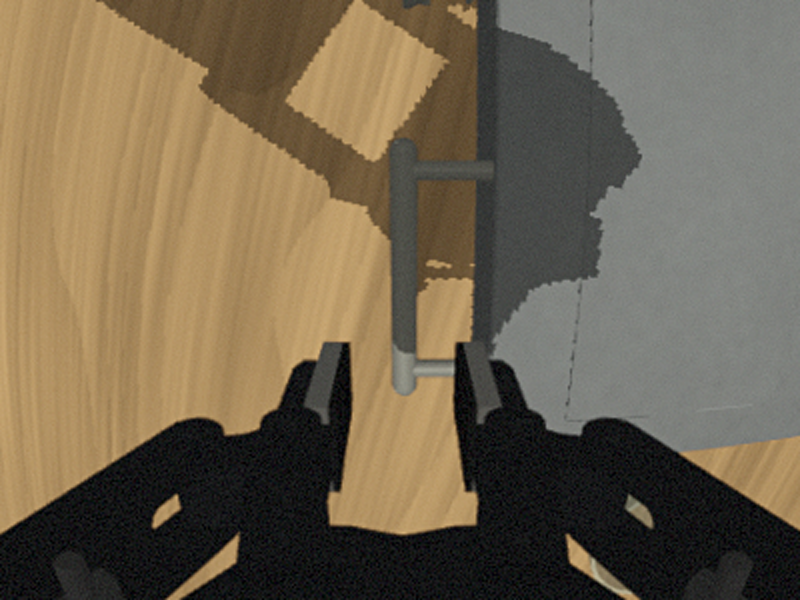

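View pics/n2.png

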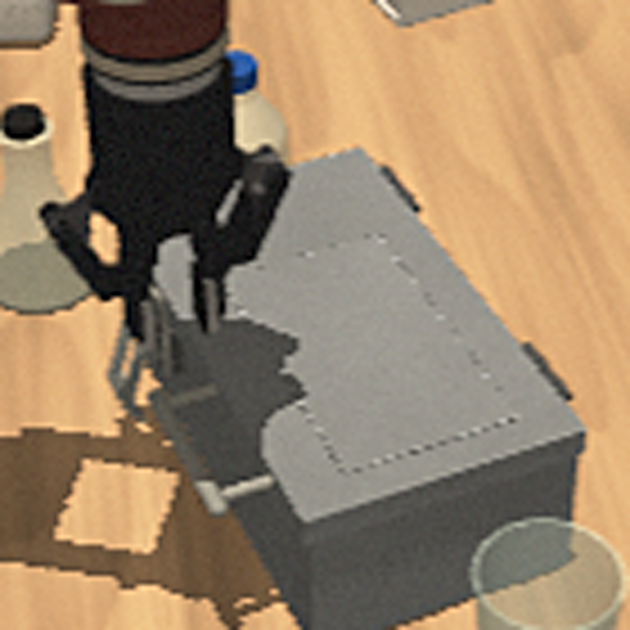

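The wrist view shows the bar at crop x≈403, predicted 406, so it sits centrally between the jaws (345 to 458), with the stalks at y 170 and 368. The hasp hangs in front, at (125,370) in the side view. I'll descend and pinch.

apply_moves(rows=[[0, 0, 2, 0, 0, 0], [0, 0, 4, 0, 0, 0], [0, 0, 6, 0, 0, 0], [0, 0, 7, 0, 0, 0], [0, 0, 8, 0, 0, 0], [0, 0, 9, 0, 0, 0], [0, 0, 9.7, 0, 0, 0], [0, 0, 10.2, 0, 0, 0], [0, 0, 10.2, 0, 0, 0], [0, 0, 10.2, 0, 0, 0]])

```text
t: 15.4
tool_pos: [0.4632, -0.0939, 0.0978]
tool_rot: [1.925, 2.483, -0.005]
contact_force: [-0.5, -0.5, 0.6]
opening: 0.0272
```

apply_moves(rows=[[0, 0, 0, 0, 0, 0], [0, 0, 0, 0, 0, 0], [0, 0, 0, 0, 0, 0], [0, 0, 0, 0, 0, 0], [0, 0, 0, 0, 0, 0], [0, 0, 0, 0, 0, 0]], grip=1.0, squeeze=30)

```text
t: 16.0
tool_pos: [0.4635, -0.0941, 0.0985]
tool_rot: [1.924, 2.482, -0.005]
contact_force: [-3.0, 0.2, 5.8]
opening: 0.0099
```

```bash
python3 - <<'E'
from h import *
o=ctrl.get_obs();C,ax,ay,yaw=chest()
d=o["tool_pos"]-W(.091,-.066,.118); print(d@ax,d@ay,d[2],o["contact_force"],o["opening"])
crop(cam("side"),175,105,315,245,4.5,"pics/p2.png")
crop(cam("top"),200,180,340,290,5.5,"pics/p3.png")
E
```

```text
-0.2140205224055784 -0.0001052214118472714 -0.019540889647181148 [-3.00493204  0.24097155  5.84592377] 0.009899518999097518
```

View pics/p2.png

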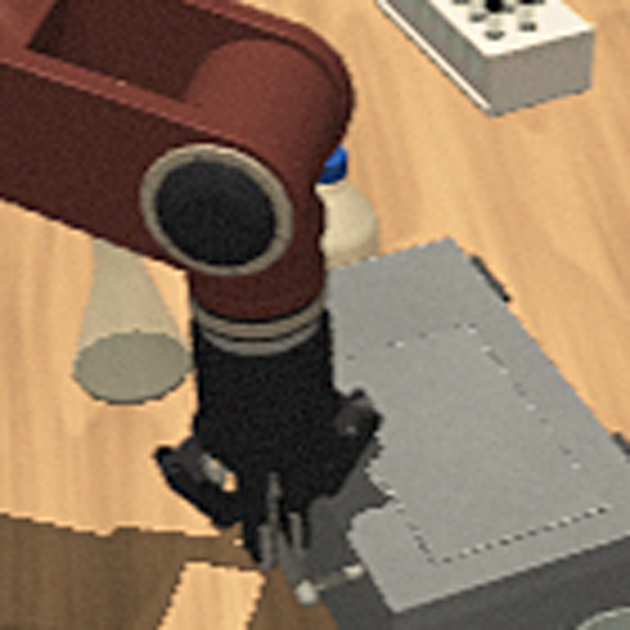

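View pics/p3.png

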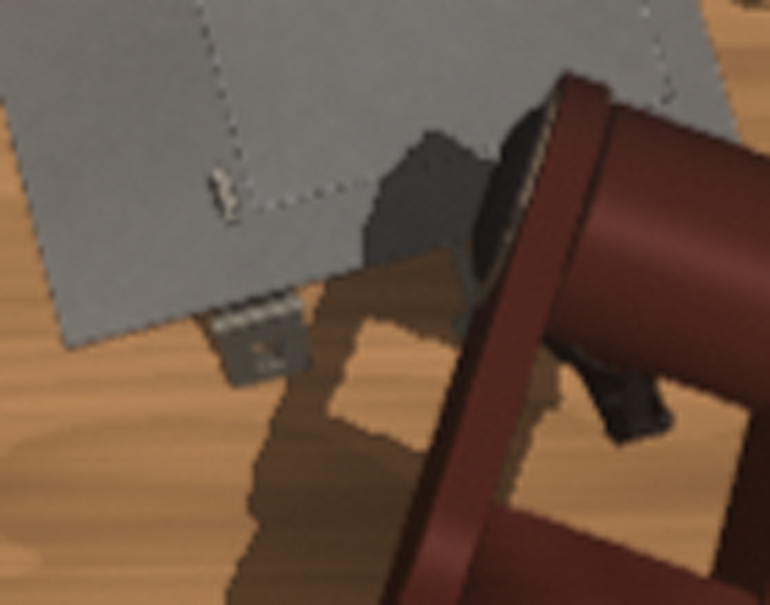

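The top view shows the hasp hanging in front of the chest at (262,345), the staple in line at (225,195), and the bar pinched (opening 9.9 mm). Now the arc rows about the hinge line.

```bash
cat >> h.py <<'E'
def arc(degs):
    for th in degs:
        a=np.radians(th-2.14); r=.21415
        P=W(.091-r*np.cos(a),-.066,.118+r*np.sin(a)-.0115)
        print(th,row(P,down(chest()[3]))[:3].round(1).tolist())
E
python3 -c "
from h import *
arc([1,3,5.5,8,11,14,17,20,23,26,29,32,35,38,41,44,47,50])"
```

```text
1 [0.0, -0.0, -0.4]
3 [0.0, -0.0, -1.1]
5.5 [0.0, 0.0, -2.1]
8 [0.0, 0.1, -3.0]
11 [-0.0, 0.2, -4.1]
14 [-0.0, 0.4, -5.2]
17 [-0.0, 0.7, -6.3]
20 [-0.0, 1.0, -7.4]
23 [-0.0, 1.4, -8.4]
26 [-0.0, 1.8, -9.5]
29 [-0.0, 2.3, -10.5]
32 [-0.0, 2.8, -11.5]
35 [-0.0, 3.4, -12.4]
38 [-0.0, 4.0, -13.4]
41 [-0.0, 4.7, -14.2]
44 [-0.0, 5.4, -15.1]
47 [-0.0, 6.2, -15.9]
50 [-0.0, 7.0, -16.7]
```

apply_moves(rows=[[0, 0, -0.4, 0, 0, 0], [0, 0, -1.1, 0, 0, 0], [0, 0, -2.1, 0, 0, 0], [0, 0.1, -3.0, 0, 0, 0], [0, 0.2, -4.1, 0, 0, 0], [0, 0.4, -5.2, 0, 0, 0], [0, 0.7, -6.3, 0, 0, 0], [0, 1.0, -7.4, 0, 0, 0], [0, 1.0, -7.4, 0, 0, 0]])

```text
t: 17.0
tool_pos: [0.4734, -0.0915, 0.1744]
tool_rot: [1.924, 2.482, -0.006]
contact_force: [-4.0, -2.1, -1.9]
opening: 0.0095
```

```bash
python3 -c "
from h import *
o=ctrl.get_obs();print(o['contact_force'],o['wrist_torque'],o['opening'])
arc([20,23,26,29,32,35,38,41,44,47,50,53,56,59,62,65,68,71])
cv2.imwrite('pics/q.png',cam('side')['color'])"
```

```text
[-3.95610836 -2.14486815 -1.85649663] [-0.38299357  0.56763768  0.06314458] 0.009496430546197098
20 [0.0, -0.0, 0.2]
23 [-0.0, 0.4, -0.8]
26 [-0.0, 0.8, -1.9]
29 [-0.0, 1.3, -2.9]
32 [-0.0, 1.8, -3.9]
35 [-0.0, 2.4, -4.8]
38 [-0.0, 3.0, -5.8]
41 [-0.0, 3.7, -6.7]
44 [-0.0, 4.4, -7.5]
47 [-0.0, 5.2, -8.3]
50 [-0.0, 6.0, -9.1]
53 [-0.0, 6.8, -9.8]
56 [-0.0, 7.7, -10.5]
59 [-0.0, 8.6, -11.2]
62 [-0.0, 9.6, -11.8]
65 [-0.0, 10.6, -12.3]
68 [-0.0, 11.6, -12.8]
71 [-0.0, 12.6, -13.2]
```

View pics/q.png

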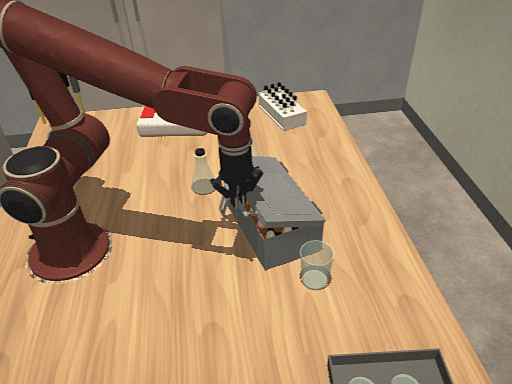

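The lid is rising, with contents visible in the gap at (265,225), and the forces are small. I'll continue.

apply_moves(rows=[[0, 0.4, -0.8, 0, 0, 0], [0, 0.8, -1.9, 0, 0, 0], [0, 1.3, -2.9, 0, 0, 0], [0, 1.8, -3.9, 0, 0, 0], [0, 2.4, -4.8, 0, 0, 0], [0, 3.0, -5.8, 0, 0, 0], [0, 3.7, -6.7, 0, 0, 0], [0, 4.4, -7.5, 0, 0, 0], [0, 5.2, -8.3, 0, 0, 0], [0, 6.0, -9.1, 0, 0, 0], [0, 6.8, -9.8, 0, 0, 0], [0, 7.7, -10.5, 0, 0, 0], [0, 8.6, -11.2, 0, 0, 0], [0, 9.6, -11.8, 0, 0, 0], [0, 9.6, -11.8, 0, 0, 0]])

```text
t: 18.55
tool_pos: [0.5666, -0.067, 0.2954]
tool_rot: [1.923, 2.482, -0.006]
contact_force: [-9.4, -1.6, 13.1]
opening: 0.0096
```

```bash
python3 -c "
from h import *
o=ctrl.get_obs();print(o['contact_force'],o['wrist_torque'],o['opening'])
arc([62,65,68,71,74,77,80,83,86,89,92,95,98,100,102])
cv2.imwrite('pics/q2.png',cam('side')['color'])"
```

```text
[-9.43945165 -1.61340777 13.11511701] [-0.22205559  1.68664334  0.07787599] 0.009570127481762556
62 [-0.0, -0.0, 0.4]
65 [-0.0, 1.0, -0.2]
68 [-0.0, 2.0, -0.6]
71 [-0.0, 3.0, -1.1]
74 [-0.0, 4.1, -1.5]
77 [-0.0, 5.1, -1.8]
80 [-0.0, 6.2, -2.0]
83 [-0.0, 7.3, -2.3]
86 [-0.0, 8.4, -2.4]
89 [-0.0, 9.6, -2.5]
92 [-0.0, 10.7, -2.5]
95 [-0.0, 11.8, -2.5]
98 [-0.0, 12.9, -2.4]
100 [0.0, 13.7, -2.3]
102 [0.0, 14.4, -2.2]
```

View pics/q2.png

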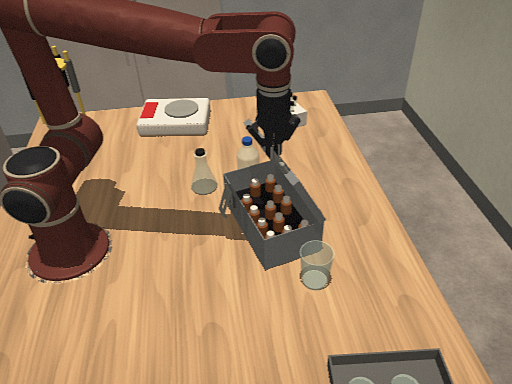

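Contact is about 16 N radially outward, so my arc runs a few mm inside the true one. I'll raise the rest by 3 mm.

apply_moves(rows=[[0, 0.5, -0.2, 0, 0, 0], [0, 1.0, -0.5, 0, 0, 0], [0, 2.0, -0.9, 0, 0, 0], [0, 3.0, -1.4, 0, 0, 0], [0, 4.1, -1.8, 0, 0, 0], [0, 5.1, -2.1, 0, 0, 0], [0, 6.2, -2.3, 0, 0, 0], [0, 7.3, -2.6, 0, 0, 0], [0, 8.4, -2.7, 0, 0, 0], [0, 9.5, -2.8, 0, 0, 0], [0, 9.5, -2.8, 0, 0, 0]])

```text
t: 19.7
tool_pos: [0.6601, -0.0425, 0.3233]
tool_rot: [1.921, 2.482, -0.004]
contact_force: [-1.0, 0.1, 5.3]
opening: 0.0096
```

```bash
python3 -c "
from h import *
o=ctrl.get_obs();print(o['contact_force'],o['wrist_torque'],o['opening'],o['q'])
d=o['tool_pos']-W(.091,-.066,.118);C,ax,ay,_=chest();print(d@ax,d@ay,d[2])
arc([89,92,95,98,100,102,103])
cv2.imwrite('pics/q3.png',cam('side')['color'])"
```

```text
[-1.03113892  0.07879299  5.26696607] [0.10579615 0.35102596 0.04882621] 0.00957821224384516 [-0.17512008  0.09991796  1.41174524 -0.00363535  1.62862187 -0.42858658]
-0.010742318310475242 0.00042886843531028695 0.2052868967223509
89 [-0.0, -0.1, 0.3]
92 [-0.0, 1.0, 0.3]
95 [-0.0, 2.1, 0.3]
98 [-0.0, 3.3, 0.4]
100 [-0.0, 4.0, 0.5]
102 [-0.0, 4.7, 0.6]
103 [-0.0, 5.1, 0.6]
```

View pics/q3.png

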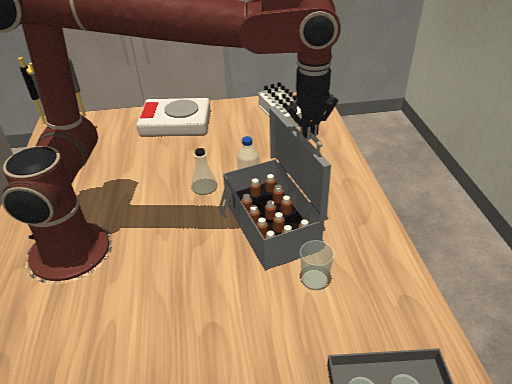

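The lid is nearly upright. I'll carry on to about 102°.

apply_moves(rows=[[0, 0.6, 0, 0, 0, 0], [0, 1.2, 0, 0, 0, 0], [0, 1.8, 0, 0, 0, 0], [0, 2.4, 0.1, 0, 0, 0], [0, 3.0, 0.1, 0, 0, 0], [0, 3.6, 0.2, 0, 0, 0], [0, 4.1, 0.2, 0, 0, 0], [0, 4.5, 0.3, 0, 0, 0], [0, 4.5, 0.3, 0, 0, 0], [0, 4.5, 0.3, 0, 0, 0]])

```text
t: 20.75
tool_pos: [0.7033, -0.0311, 0.3198]
tool_rot: [1.922, 2.483, -0.004]
contact_force: [0.2, 1.4, 2.2]
opening: 0.0096
```

```bash
python3 -c "
from h import *
o=ctrl.get_obs();print(o['contact_force'],o['opening'])
d=o['tool_pos']-W(.091,-.066,.118);C,ax,ay,_=chest();print(d@ax,d@ay,d[2])
crop(cam('side'),200,60,360,280,3.4,'pics/q4.png')"
```

```text
[0.18771644 1.42510218 2.15945067] 0.009564408742174397
0.03395159511502554 0.0005705036460808034 0.20180152607125768
```

View pics/q4.png

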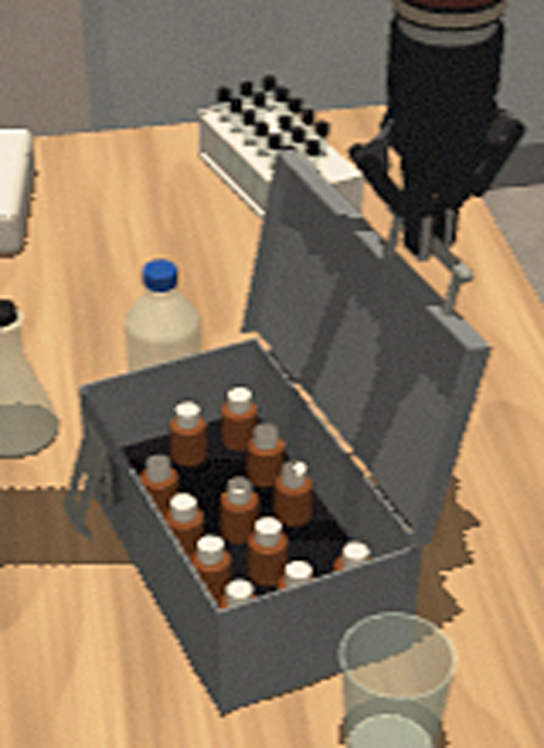

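The bar is about 101° round, past the balance point. I'll open and withdraw upward.

apply_moves(rows=[[0, 0, 0, 0, 0, 0], [0, 0, 0, 0, 0, 0], [0, 0, 0, 0, 0, 0], [0, 0, 0, 0, 0, 0], [0, 0, 0, 0, 0, 0], [0, 0.2, -0.5, 0, 0, 0], [0, 0.2, -1.5, 0, 0, 0], [0, 0.2, -3, 0, 0, 0], [0, 0.2, -5, 0, 0, 0], [0, 0.2, -8, 0, 0, 0], [0, 0.2, -10, 0, 0, 0], [0, 0.2, -10, 0, 0, 0], [0, 0.2, -10, 0, 0, 0]], grip=0.6)

```text
t: 22.1
tool_pos: [0.7053, -0.0303, 0.421]
tool_rot: [1.921, 2.481, -0.003]
contact_force: [0.1, 0.2, -0.6]
opening: 0.034
```

apply_moves(rows=[[0, -2, 0, 0, 0, 0], [0, -5, 0, 0, 0, 0], [0, -9, 0, 0, 0, 0], [0, -13, 0, 0, 0, 0], [0, -17, 0, 0, 0, 0], [0, -20, 0, 0, 0, 0], [0, -20, 0, 0, 0, 0], [0, -20, 0, 0, 0, 0], [0, -20, 0, 0, 0, 0], [0, -20, 0, 0, 0, 0]])

```text
t: 23.1
tool_pos: [0.5124, -0.0802, 0.4199]
tool_rot: [1.921, 2.483, -0.004]
contact_force: [-0.8, -0.1, -0.1]
opening: 0.0341
```

```bash
python3 -c "
from h import *
o=ctrl.get_obs();print(o['contact_force'],o['opening'],o['t'])
crop(cam('side'),170,60,360,280,2.7,'pics/r.png')
cv2.imwrite('pics/r2.png',cam('top')['color'])"
```

```text
[-0.78747888 -0.0960151  -0.13714468] 0.03406779266501603 23.1
```

View pics/r.png

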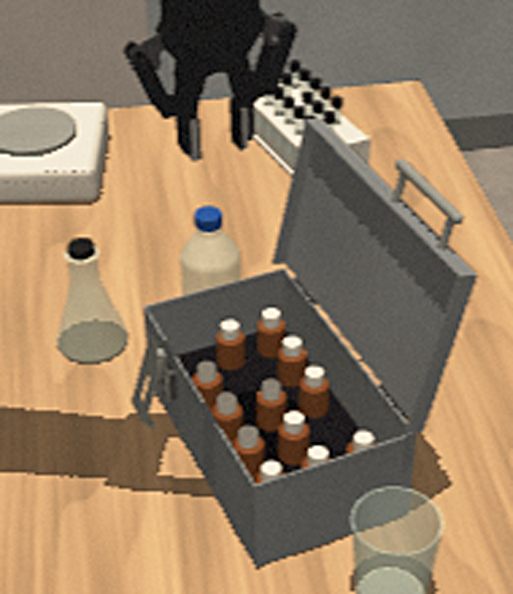

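View pics/r2.png

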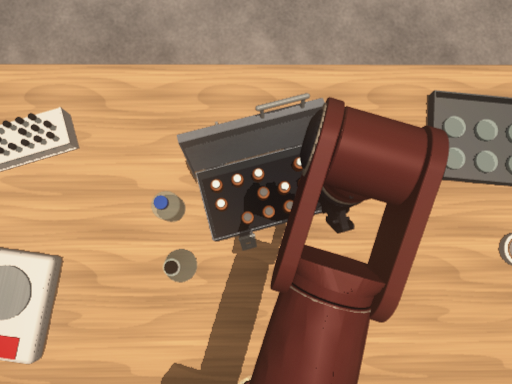

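The lid stands open, with its bar at (282,103) in the top view. The hasp hangs in front at (248,240), and the bottle (168,205), flask (180,266) and beaker haven't moved. Handing in.

```bash
python3 -c "
from station import ctrl
print(ctrl.finish_job())"
```

```text
the job is handed in; nothing more can be done
None
```

The chest is open and the job is handed in at about 23 s of the 64 s allowed. It reports no verdict.

- **Staple:** I pinched its eye and turned it about 83° clockwise, in line with the slot. The wrist and side views confirmed it.
- **Hasp:** The first push jammed by friction on the tab edge at about 22° (about 10 N sideways and 6 N vertical), so I backed off. The second push, on a no-slip arc, took it over upright, and it fell to the front.
- **Lid:** I pinched the handle bar and took it round the hinge arc to about 101° (1.77 rad), then released it. It stayed open.

**Last checks:** After I backed off, the side and top pictures show the lid leaning back open and the hasp hanging clear in front. The bottle, flask and beaker look to be where they started, though the arm partly hides the right side in the top view. The contact force on the gripper was about zero.

**Disagreement:** My hinge arc ran a few millimetres inside the true one, which gave about 16 N radial force midway. I raised the rest of the path by 3 mm and the force dropped.

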